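Rock the angle gauge on the sprung stud until its pointer settles in the fork

ROBOT

A 7-joint arm with a two-finger parallel gripper is mounted at the origin on the work surface; the furniture and walls round the work are solid. World frame = base frame: x ahead of the robot, y to its left, z up, the work surface at z = 0. Lengths are in m, angles in rad, forces in N, time in s.
With the tool pointing down it reaches from about 0.35 to 0.9 m from the base axis. Payload 7.2 kg.
Tool frame: the origin (TCP) lies between the finger pads; the fingertips stand 17 mm ahead of it and the grasp point (between the pads) lies 2 mm behind it (arm.tip_reach is the distance from the TCP to the fingertips, in m); z points along the fingers, y is the line along which they close (so a half turn about z gives the same grasp; the last joint's range is limited). The gripper opens to 88 mm and grips with 3 to 60 N. Pads are 20 mm wide; open, the fingers measure 115 mm over their backs; the gripper's body (75 mm by 178 mm) begins 61 mm behind the grasp point.
Start: joints at [1.048, 0.411, -0.013, 1.596, 0.006, 1.134, -0.082], TCP at [0.275, -0.561, 0.24] pointing down, gripper open.
Joint ranges: [-2.95, 2.95], [-0.29, 1.99], [-1.47, 1.44], [0.14, 2.54], [-1.03, 4.17], [0.13, 1.85], [-2.86, 2.86]. Speed limits (rad/s): [2.39, 2.39, 3.01, 3.01, 3.14, 3.14, 3.14].

INTERFACE

Orientations are given as a unit quaternion [x, y, z, w].
In Python, from plant import arm gives the robot as it stands.
- The arm moves only by the tool drive_tool, never from a script. Its argument "steps" is a list of rows, each a list of 3 entries, a list of its own where there are three numbers: the shift along the tool's x, y, z each as a share of 80 mm, from -1 to 1, then the turn, a rotation vector about the tool's x, y, z each as a share of 1.5 rad, from -1 to 1, then the opening, from 0 (shut) to 1 (fully open). A call has exactly 5 rows; each row is the pose to reach, as a shift and turn from the pose commanded when the call began, along the tool's axes at that moment; what a row does not reach only later rows make up. A row lasts 1/10 s, in which the tool goes at most 50 mm and 8.59 degrees, less where a joint would pass 70% of its speed; a pose out of reach is approached as far as the arm can. A call with a number of a shift or a turn outside -1 to 1 is refused whole. A call with a gripper value outside its range is refused whole. The fingers move at their own pace and stop on an object; "squeeze" is the grip in N (left out, the last holds). Time passes only in rows, so rows that repeat a pose let the fingers close, or fill a call up. It gives the time, the measured TCP pose, the force, the opening and the grip force at its end, in the units of the state.
- arm.read_state(): the state, without advancing time (a new reading comes with each control period).
- arm.grab_frame(name): name is "scene" or "top"; returns the picture (384x512x3 uint8, red, green, blue); there is no depth.
- arm.get_calibration(name): a dict with "intrinsics" (3x3 intrinsics, pixels), "eye" and "attitude" of the camera in the world. Camera axes: x right, y up, looking along -z (the intrinsics and any distortion apply to the point x, -y, -z); pixel columns grow to the right and rows downward; lengths in m; the calibration is good to about 2 mm. A picture is of the moment at which its call begins. get_calibration takes no time and is no camera call.
- arm.job_done(): hands the job in; it is judged then, once.
The state is a dict: "time_s": time; "q": joint angles; "qvel": joint speeds; "joint_efforts": joint torques, N m; "ee_pos": TCP position; "tool_rot": TCP orientation; "contact_force": force on the tool from outside, world axes, zero at the start; "wrist_torque": the same for the moment, N m; "finger_gap": finger opening in m; "finger_force": force on a finger pad.
Only numpy, scipy, OpenCV 4.12 (cv2) and the standard library are available. Lean on these libraries where they do the work, as an engineer would, in place of code of your own. Each camera call takes 0.05 s, during which the arm holds its last target. There are 200 camera calls.

TASK

Pick up the pendulum angle gauge by the block grip on its top, bring the middle of its foot level down onto the sprung steel stud on the timber offcut and pause there a moment, then rock the gauge sideways on the stud, without lifting it off, until its swinging pointer settles in the gap of the index fork on the dial. Finish while still holding the gauge there, steady, with the stud pressed partly down but not to its stop. Press gently and leave the other things on the bench where they are.

Things in the scene. Friction and masses are not known exactly. Their poses are not given: they have to be found in the camera images.
- gauge: pendulum angle gauge, 0.3 to 0.45 kg, standing upright on the bench: steel foot 44 x 130 x 14 mm (x, y, z), round aluminium dial case 112 mm across, 30 mm thick (centre 70 mm up), black block grip on top, 176 mm high in all. Origin: centre of the foot's underside; x: from the dial's face to its back (face looks to -x), y: along the foot, z: up. It is rocked about its own x axis
- gauge_grip (a point): centre of the gauge's block grip, 24 mm (gauge x) by 30 mm (gauge y) by 44 mm high, 154 mm above the foot's underside on the gauge's z axis. It can be gripped across x or across y. Below the block a neck 12 mm high, then the round case
- pointer_tip (a point): tip of the thin black pointer that hangs in the dial, 42 mm from the dial's centre, 11.5 mm in front of the gauge's mid-plane; its z axis runs from tip to pivot
- pointer (a joint): angle of the pointer in the dial, rad: 0 = straight down to the foot; positive = tip towards the gauge's +y (left as seen facing the dial). It hangs plumb by its weight under a clear cover and settles within about 1 s; turning the gauge by -a about its x axis (top leaning to its +y) makes it read +a
- index_mark (a point): middle of the gap of the dark two-pronged index fork at the rim of the dial, 42 mm from the dial's centre; z axis towards the dial's centre. The gap is about 7 mm wide at this radius (the prongs' inner edges at 0.08 rad either side), the pointer 2 mm
- index_fork (a joint): angle of the index fork in the dial, rad, same zero and sense as the pointer; preset between 0.17 and 0.38, stiff, under the cover, not to be moved
- rest: fixed offcut of pale timber joist 80 x 150 x 45 mm (x, y, z) on the bench, with a steel flange and collar on its top at the middle, up to 68 mm above the bench, that guides the stud. Origin: centre of its underside; z up; turned up to about 0.4 rad
- stud_top (a point): summit of the sprung steel stud, over the middle of the offcut, 95 mm above the bench when free. The head is 50 mm across and falls away 10 mm to its rim in an uneven crown: a small bump 17 mm towards the offcut's +y stands 1.5 mm below the summit, so when the gauge is rocked to that side its foot rolls onto the bump
- stud (a joint): how far the stud is pressed down, m: 0 = free, 0.010 = on its stop. Spring 600 N/m; it takes about 2.6 N to start and 8.6 N at the stop
- hex_bolt_a: steel hexagon bolt standing on its head, 27 mm across, 72 high: bystander, not to be disturbed; origin at the centre of its underside
- hex_nut_b: rusty hexagon nut 34 mm across, 16 high: bystander, not to be disturbed; origin at the centre of its underside

How it is judged:
By the outcome, as a careful person would: the job done as asked, in the order asked, and still so for the second after the job is handed in, while the arm keeps its last pose, push and grip.
It also fails if it takes over 56 s, if anything falls off the work surface, if the arm or the gripper's body presses on something with over 40 N, if the wrist force passes 120 N, or if a joint passes its speed limit or range.

## Working session

There is one attempt and no reset: what is moved stays moved. The work goes in short steps, Python scripts to look and compute and a tool call to move; the robot and the scene stay as the last step left them, time stands still between calls to the robot, and variables do not carry over. Pictures are saved under pics/ and viewed, at most 10 in all, crops included, and the job is handed in when it is done.

Besides the shell and the picture viewer there is one more tool, called after "Call:" by a JSON object that holds its "name" and its "arguments". drive_tool: Moves the arm, as the interface text tells. Shift numbers are shares of 80 mm and turn numbers shares of 1.5 rad, none past 1 either way. Its arguments: {"type":"object","properties":{"steps":{"type":"array"},"squeeze":{"type":"number"}},"required":["steps"]}

```bash
ls; mkdir -p pics; python3 - <<'E'
from plant import arm
import cv2,numpy as np
s=arm.read_state();print(s)
for n in("scene","top"):
    c=arm.get_calibration(n);print(n,c)
    cv2.imwrite(f"pics/{n}0.png",arm.grab_frame(n)[:,:,::-1])
E
```

```text
pics
{'time_s': 0.0, 'q': array([ 1.04779462,  0.41186144, -0.01275536,  1.59701826,  0.00560136,
        1.13429427, -0.08219567]), 'qvel': array([ 0.0009142 ,  0.00100445, -0.00027361, -0.0001895 ,  0.000234  ,
       -0.00087899, -0.00149289]), 'joint_efforts': array([ 9.72901144e-04, -5.87927878e+01,  6.42270762e-01, -2.91072571e+01,
       -5.38108160e-02,  1.81551953e-02,  1.43068542e-04]), 'ee_pos': array([ 0.27433487, -0.56105499,  0.23884334]), 'tool_rot': array([ 9.74247567e-01,  2.25479667e-01, -2.19454847e-04, -7.41055589e-04]), 'contact_force': array([ 0.88694665, -0.39456882, -0.19988066]), 'wrist_torque': array([-0.05378502, -0.02464663, -0.03231037]), 'finger_force': 0.0, 'finger_gap': 0.08736003502079208}
scene {'intrinsics': array([[480.24988675,   0.        , 248.5150191 ],
       [  0.        , 480.24988675, 185.71890232],
       [  0.        ,   0.        ,   1.        ]]), 'eye': array([-0.25908252,  0.54053746,  0.60134037]), 'attitude': array([-0.23629983,  0.45475112,  0.76892543, -0.38225319])}
top {'intrinsics': array([[442.6434719 ,   0.        , 250.48915376],
       [  0.        , 442.6434719 , 192.24541553],
       [  0.        ,   0.        ,   1.        ]]), 'eye': array([0.39755116, 0.01246356, 1.22823257]), 'attitude': array([-0.02237775,  0.02891797,  0.71407317, -0.69911551])}
```

View pics/scene0.png

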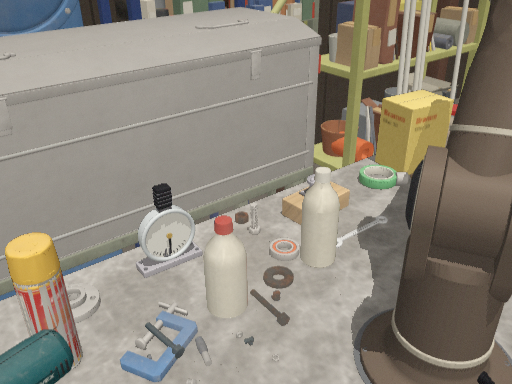

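View pics/top0.png

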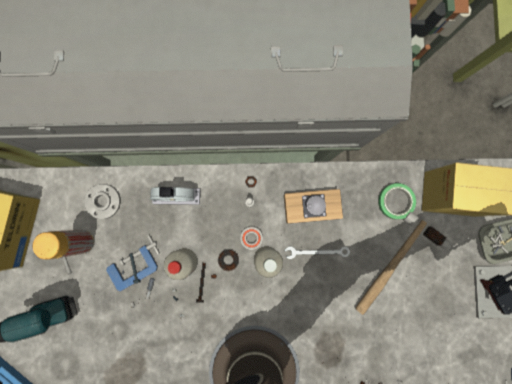

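The scene view shows the gauge at about (167,235) facing the camera, with the offcut behind the bottle at (315,200). The top view shows the gauge foot around (176,195) with its black grip at (166,191). The offcut is at (314,205), the nut at (251,181) and the bolt at (249,200).

```bash
cat > h.py <<'E'
import numpy as np,cv2
from scipy.spatial.transform import Rotation as R
from plant import arm
def cam(n):
    c=arm.get_calibration(n);return c["intrinsics"],np.array(c["eye"]),R.from_quat(c["attitude"])
def ray(n,uv):
    K,e,A=cam(n);u,v=uv
    d=np.array([(u-K[0,2])/K[0,0],-(v-K[1,2])/K[1,1],-1]);return e,A.apply(d)
def onz(n,uv,z):
    e,d=ray(n,uv);return e+d*(z-e[2])/d[2]
def proj(n,p):
    K,e,A=cam(n);q=A.inv().apply(np.array(p)-e);return K[0,0]*q[0]/-q[2]+K[0,2],K[1,1]*q[1]/q[2]+K[1,2]
E
python3 - <<'E'
from h import *
im=cv2.imread("pics/top0.png");hsv=cv2.cvtColor(im,cv2.COLOR_BGR2HSV)
def big(m,x0,y0,x1,y1):
    k=np.zeros_like(m);k[y0:y1,x0:x1]=m[y0:y1,x0:x1]
    cs,_=cv2.findContours(k,cv2.RETR_EXTERNAL,cv2.CHAIN_APPROX_NONE);return max(cs,key=cv2.contourArea)
def rep(name,c,z):
    r=cv2.minAreaRect(c);b=cv2.boxPoints(r);w=np.array([onz("top",p,z) for p in b])
    print(name,r,"ctr",w.mean(0).round(4),"edges",[(np.linalg.norm(w[(i+1)%4]-w[i]).round(4),np.arctan2(*(w[(i+1)%4]-w[i])[[1,0]]).round(3)) for i in range(2)])
rep("timber",big(cv2.inRange(hsv,(8,70,90),(30,255,255)),275,175,355,235),.045)
rep("grip",big(cv2.inRange(hsv,(0,0,0),(180,255,50)),150,175,190,210),.176)
a=cv2.resize(im[170:220,140:215],None,fx=5,fy=5,interpolation=cv2.INTER_CUBIC);b=cv2.resize(im[170:240,275:355],None,fx=5,fy=5,interpolation=cv2.INTER_CUBIC)
s=cv2.imread("pics/scene0.png")[170:280,125:215];s=cv2.resize(s,None,fx=5,fy=5,interpolation=cv2.INTER_CUBIC)
o=np.zeros((600,850,3),np.uint8);o[:250,:375]=a;o[250:600,:400]=b;o[:550,400:850]=s
cv2.imwrite("pics/crop0.png",o[:, :800])
E
```

```text
timber ((312.9588317871094, 205.53305053710938), (30.352664947509766, 56.54501724243164), 84.95755004882812) ctr [ 0.4444 -0.166   0.045 ] edges [(np.float64(0.1521), np.float64(-1.504)), (np.float64(0.0813), np.float64(-3.09))]
grip ((166.0, 191.0), (8.0, 12.0), 90.0) ctr [0.4811 0.2029 0.176 ] edges [(np.float64(0.0285), np.float64(-1.592)), (np.float64(0.0191), np.float64(3.133))]
```

View pics/crop0.png

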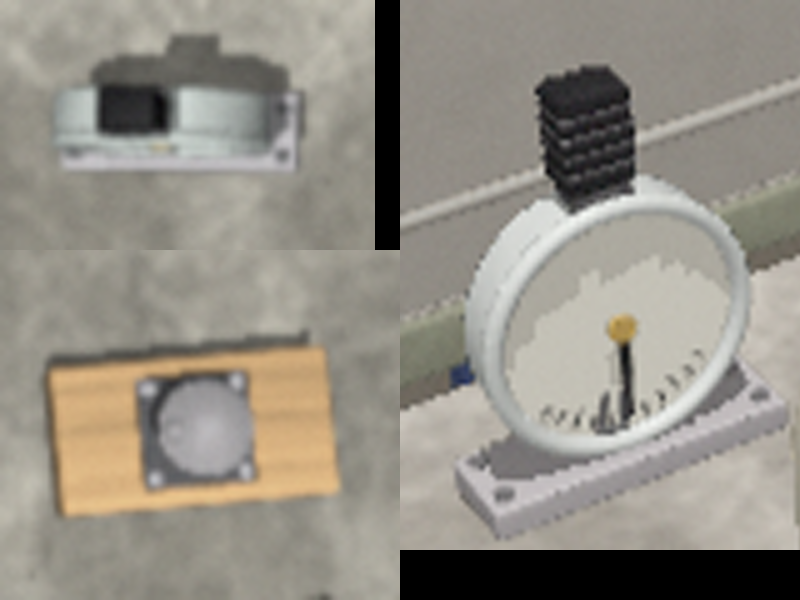

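The crop shows the dial face looking towards the robot (-x), the pointer hanging straight, and the fork a little to its left. The stud's bump is on the left (+y) side of its head at crop (172,430). The foot's near edge runs from crop (62,168) to (298,168).

```bash
python3 - <<'E'
from h import *
for nm,uv,z in [("footL",(152.4,203.6),.014),("footR",(199.6,203.6),.014),("footRback",(199.6,188.8),.014),("stud",(316.4,205.6),.088),("nut",(251,181),.016),("bolt",(249,200),.072),("gripC",(166.2,191.5),.176)]:
    print(nm,onz("top",uv,z).round(4))
# bottle caps across two views
for nm,a,b in [("red",(175,267),(223,221)),("white",(269,266),(322,172)),("grip",(166.2,191.5),(162,188))]:
    e1,d1=ray("top",a);e2,d2=ray("scene",b)
    t=np.linalg.lstsq(np.c_[d1,-d2],e2-e1,rcond=None)[0];print(nm,e1+d1*t[0],e2+d2*t[1])
E
```

```text
footL [0.4601 0.2697 0.014 ]
footR [0.4574 0.1405 0.014 ]
footRback [0.4981 0.14   0.014 ]
stud [ 0.4422 -0.1683  0.088 ]
nut [ 0.5165 -0.0018  0.016 ]
bolt [0.4612 0.0052 0.072 ]
gripC [0.4799 0.2024 0.176 ]
red [0.30167026 0.18274234 0.17849188] [0.30243504 0.18382153 0.17859709]
white [ 0.30108046 -0.03681656  0.19978383] [ 0.30104779 -0.03685155  0.19978857]
grip [0.48032654 0.20343625 0.17044695] [0.48017875 0.2031851  0.17039005]
```

Call:
{"name": "drive_tool", "arguments": {"steps": [[[0.3, -0.3, -0.3], [0, 0, 0], 1], [[0.6, -0.6, -0.6], [0, 0, 0], 1], [[0.8, -0.8, -0.8], [0, 0, 0], 1], [[0.9, -0.9, -0.9], [0, 0, 0], 1], [[1, -1, -1], [0, 0, 0], 1]]}}

```text
time_s: 0.6
ee_pos: [0.3111, -0.4541, 0.3198]
tool_rot: [0.974, 0.225, -0.0, 0.0]
contact_force: [-0.0, -0.9, -0.1]
finger_gap: 0.088
finger_force: 0.0
```

Call:
{"name": "drive_tool", "arguments": {"steps": [[[0.2, -0.2, 0], [0, 0, 0], 1], [[0.4, -0.4, 0], [0, 0, 0], 1], [[0.6, -0.6, 0], [0, 0, 0], 1], [[0.8, -0.8, 0], [0, 0, 0], 1], [[0.9, -1, 0], [0, 0, 0], 1]]}}

```text
time_s: 1.1
ee_pos: [0.3411, -0.35, 0.3189]
tool_rot: [0.974, 0.226, -0.0, -0.001]
contact_force: [0.9, -0.6, 0.4]
finger_gap: 0.0877
finger_force: 0.0
```

Call:
{"name": "drive_tool", "arguments": {"steps": [[[0.2, -0.2, 0], [0, 0, 0], 1], [[0.4, -0.4, 0], [0, 0, 0], 1], [[0.6, -0.6, 0], [0, 0, 0], 1], [[0.8, -0.8, 0], [0, 0, 0], 1], [[0.9, -1, 0], [0, 0, 0], 1]]}}

```text
time_s: 1.6
ee_pos: [0.3704, -0.2466, 0.3192]
tool_rot: [0.974, 0.225, -0.0, -0.0]
contact_force: [-0.1, -0.0, 0.1]
finger_gap: 0.0878
finger_force: 0.0
```

Call:
{"name": "drive_tool", "arguments": {"steps": [[[0.2, -0.2, 0], [0, 0, 0], 1], [[0.4, -0.4, 0], [0, 0, 0], 1], [[0.6, -0.6, 0], [0, 0, 0], 1], [[0.8, -0.8, 0], [0, 0, 0], 1], [[0.9, -1, 0], [0, 0, 0], 1]]}}

```text
time_s: 2.1
ee_pos: [0.4, -0.1432, 0.3192]
tool_rot: [0.974, 0.225, -0.0, -0.0]
contact_force: [0.4, -1.1, 0.6]
finger_gap: 0.0876
finger_force: 0.0
```

Call:
{"name": "drive_tool", "arguments": {"steps": [[[0.2, -0.2, 0], [0, 0, 0], 1], [[0.4, -0.4, 0], [0, 0, 0], 1], [[0.6, -0.6, 0], [0, 0, 0], 1], [[0.8, -0.8, 0], [0, 0, 0], 1], [[0.9, -1, 0], [0, 0, 0], 1]]}}

```text
time_s: 2.6
ee_pos: [0.4296, -0.0399, 0.3192]
tool_rot: [0.974, 0.225, -0.0, -0.0]
contact_force: [0.6, -0.2, 0.2]
finger_gap: 0.0878
finger_force: 0.0
```

Call:
{"name": "drive_tool", "arguments": {"steps": [[[0.2, -0.2, 0], [0, 0, 0], 1], [[0.4, -0.4, 0], [0, 0, 0], 1], [[0.6, -0.6, 0], [0, 0, 0], 1], [[0.8, -0.8, 0], [0, 0, 0], 1], [[0.9, -1, 0], [0, 0, 0], 1]]}}

```text
time_s: 3.1
ee_pos: [0.4593, 0.0634, 0.3191]
tool_rot: [0.974, 0.225, -0.0, -0.0]
contact_force: [0.9, -0.4, 0.2]
finger_gap: 0.0878
finger_force: 0.0
```

Call:
{"name": "drive_tool", "arguments": {"steps": [[[0.2, -0.2, 0], [0, 0, 0.08], 1], [[0.4, -0.4, 0], [0, 0, 0.16], 1], [[0.6, -0.6, 0], [0, 0, 0.24], 1], [[0.8, -0.8, 0], [0, 0, 0.31], 1], [[1, -1, 0], [0, 0, 0.31], 1]]}}

```text
time_s: 3.6
ee_pos: [0.496, 0.1699, 0.3191]
tool_rot: [1.0, -0.008, -0.0, 0.0]
contact_force: [0.5, 0.6, 0.3]
finger_gap: 0.0876
finger_force: 0.0
```

```bash
python3 - <<'E'
from h import *
s=arm.read_state();A=R.from_quat(s["tool_rot"]);print(s["ee_pos"],A.as_matrix().round(3),s["q"])
print("to grasp /80mm",A.inv().apply(np.array([.4805,.2035,.158])-s["ee_pos"])/.08)
cv2.imwrite("pics/top1.png",arm.grab_frame("top")[150:270,110:260,::-1].repeat(4,0).repeat(4,1))
E
```

```text
[0.49595694 0.16994522 0.31911268] [[ 1.    -0.015 -0.001]
 [-0.015 -1.    -0.001]
 [-0.001  0.001 -1.   ]] [ 0.07016002  0.23090518 -0.58960214  1.69466209  0.13451501  1.2576374
 -2.13497124]
to grasp /80mm [-0.19819754 -0.41802548  2.01371704]
```

View pics/top1.png

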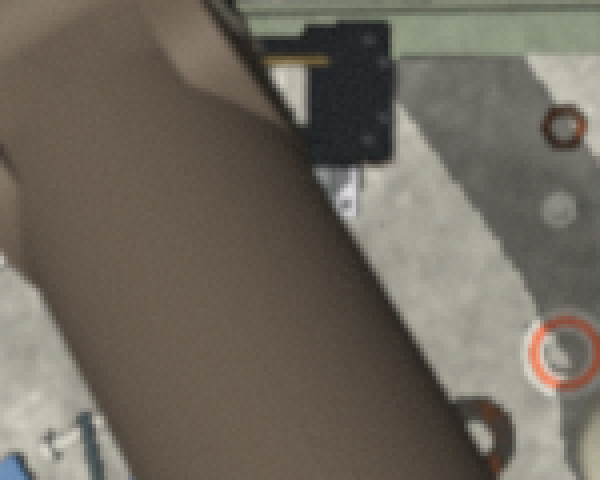

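The top view shows the gripper just right of and behind the gauge, with the foot end at crop (345,190). The correction needed is about 16 mm in -x and 33 mm in +y, which agrees with the measured pose.

Call:
{"name": "drive_tool", "arguments": {"steps": [[[-0.1, -0.2, 0.2], [0, 0, 0], 1], [[-0.2, -0.42, 0.4], [0, 0, 0], 1], [[-0.2, -0.42, 0.6], [0, 0, 0], 1], [[-0.2, -0.42, 0.8], [0, 0, 0], 1], [[-0.2, -0.42, 1], [0, 0, 0], 1]]}}

```text
time_s: 4.15
ee_pos: [0.4799, 0.2029, 0.2385]
tool_rot: [1.0, -0.005, -0.0, 0.0]
contact_force: [0.6, -0.1, -0.8]
finger_gap: 0.0881
finger_force: 0.0
```

Call:
{"name": "drive_tool", "arguments": {"steps": [[[0, 0, 0.3], [0, 0, 0], 1], [[0, 0, 0.6], [0, 0, 0], 1], [[0, 0, 0.8], [0, 0, 0], 1], [[0, 0, 1], [0, 0, 0], 1], [[0, 0, 1], [0, 0, 0], 1]]}}

```text
time_s: 4.65
ee_pos: [0.4789, 0.2022, 0.1574]
tool_rot: [1.0, -0.005, -0.002, 0.001]
contact_force: [-0.0, 0.6, -0.3]
finger_gap: 0.0879
finger_force: 0.0
```

```bash
python3 - <<'E'
from h import *
s=arm.read_state();A=R.from_quat(s["tool_rot"]);print(s["ee_pos"],s["contact_force"])
print("to grasp /80mm",A.inv().apply(np.array([.4805,.2035,.153])-s["ee_pos"])/.08)
cv2.imwrite("pics/scene1.png",arm.grab_frame("scene")[100:280,90:270,::-1].repeat(3,0).repeat(3,1))
E
```

```text
[0.4788529  0.20223191 0.15737852] [-0.00143721  0.60680798 -0.28071056]
to grasp /80mm [ 0.02063598 -0.01618092  0.05461712]
```

View pics/scene1.png

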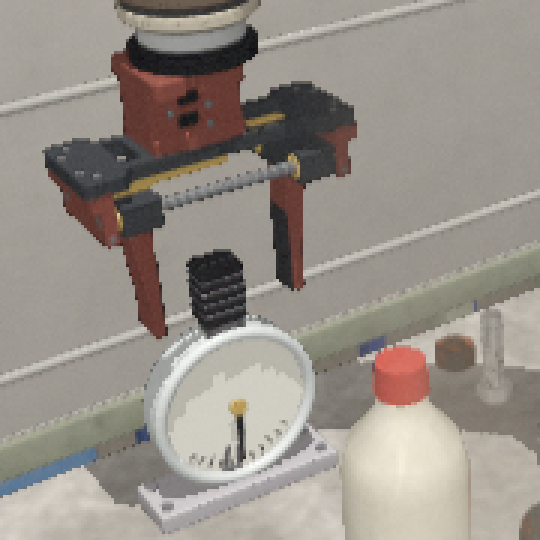

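The fingers straddle the grip, at crop (150,300) and (290,260) with the block between them, so I'm closing.

Call:
{"name": "drive_tool", "arguments": {"steps": [[[0.02, -0.01, 0.05], [0, 0, 0], 1], [[0.02, -0.01, 0.05], [0, 0, 0], 0.4], [[0.02, -0.01, 0.05], [0, 0, 0], 0.2], [[0.02, -0.01, 0.05], [0, 0, 0], 0.2], [[0.02, -0.01, 0.05], [0, 0, 0], 0.2]], "squeeze": 30}}

```text
time_s: 5.2
ee_pos: [0.4817, 0.2046, 0.156]
tool_rot: [1.0, -0.005, 0.0, -0.0]
contact_force: [0.0, -0.4, 0.1]
finger_gap: 0.059
finger_force: 0.0
```

Call:
{"name": "drive_tool", "arguments": {"steps": [[[0, 0, 0], [0, 0, 0], 0.2], [[0, 0, 0], [0, 0, 0], 0.2], [[0, 0, 0], [0, 0, 0], 0.2], [[0, 0, 0], [0, 0, 0], 0.2], [[0, 0, 0], [0, 0, 0], 0.2]]}}

```text
time_s: 5.7
ee_pos: [0.4815, 0.2046, 0.1556]
tool_rot: [1.0, -0.005, -0.0, -0.0]
contact_force: [0.6, 1.7, 0.0]
finger_gap: 0.03
finger_force: 29.9
```

Call:
{"name": "drive_tool", "arguments": {"steps": [[[0, 0, -0.1], [0, 0, 0], 0.2], [[0, 0, -0.3], [0, 0, 0], 0.2], [[0, 0, -0.5], [0, 0, 0], 0.2], [[0, 0, -0.75], [0, 0, 0], 0.2], [[0, 0, -1], [0, 0, 0], 0.2]]}}

```text
time_s: 6.2
ee_pos: [0.4813, 0.2044, 0.2365]
tool_rot: [1.0, -0.005, -0.0, 0.0]
contact_force: [0.1, 0.2, -3.4]
finger_gap: 0.0303
finger_force: 29.9
```

Call:
{"name": "drive_tool", "arguments": {"steps": [[[0, 0.1, -0.2], [0, 0, 0], 0.2], [[-0.05, 0.3, -0.4], [0, 0, 0], 0.2], [[-0.1, 0.5, -0.6], [0, 0, 0], 0.2], [[-0.1, 0.75, -0.7], [0, 0, 0], 0.2], [[-0.1, 1, -0.7], [0, 0, 0], 0.2]]}}

```text
time_s: 6.7
ee_pos: [0.4729, 0.1244, 0.2933]
tool_rot: [1.0, -0.005, 0.001, -0.0]
contact_force: [0.8, 0.0, -3.0]
finger_gap: 0.03
finger_force: 29.9
```

Call:
{"name": "drive_tool", "arguments": {"steps": [[[0, 0.2, 0], [0, 0, 0], 0.2], [[0, 0.4, 0], [0, 0, 0], 0.2], [[-0.05, 0.6, 0], [0, 0, 0], 0.2], [[-0.1, 0.8, 0], [0, 0, 0], 0.2], [[-0.1, 1, 0], [0, 0, 0], 0.2]]}}

```text
time_s: 7.2
ee_pos: [0.4632, 0.0442, 0.2919]
tool_rot: [1.0, -0.005, -0.0, 0.0]
contact_force: [0.4, -0.6, -3.4]
finger_gap: 0.0301
finger_force: 29.9
```

Call:
{"name": "drive_tool", "arguments": {"steps": [[[0, 0.2, 0], [0, 0, 0], 0.2], [[0, 0.4, 0], [0, 0, 0], 0.2], [[-0.05, 0.6, 0], [0, 0, 0], 0.2], [[-0.1, 0.8, 0], [0, 0, 0], 0.2], [[-0.1, 1, 0], [0, 0, 0], 0.2]]}}

```text
time_s: 7.7
ee_pos: [0.4544, -0.0357, 0.2919]
tool_rot: [1.0, -0.005, -0.0, 0.0]
contact_force: [0.9, 0.7, -3.0]
finger_gap: 0.0296
finger_force: 29.9
```

Call:
{"name": "drive_tool", "arguments": {"steps": [[[0, 0.2, 0], [0, 0, -0.02], 0.2], [[0, 0.4, 0], [0, 0, -0.04], 0.2], [[-0.05, 0.6, 0], [0, 0, -0.05], 0.2], [[-0.1, 0.8, 0], [0, 0, -0.05], 0.2], [[-0.1, 1, 0], [0, 0, -0.05], 0.2]]}}

```text
time_s: 8.2
ee_pos: [0.4456, -0.1156, 0.2919]
tool_rot: [0.999, 0.033, -0.0, 0.0]
contact_force: [-0.4, -0.5, -2.7]
finger_gap: 0.03
finger_force: 29.9
```

```bash
python3 - <<'E'
from h import *
s=arm.read_state();A=R.from_quat(s["tool_rot"]);print(s["ee_pos"],A.as_matrix().round(3),s["contact_force"],s["wrist_torque"])
print("to stud+.02 /80mm",A.inv().apply(np.array([.443,-.1675,.095+.1556+.02])-s["ee_pos"])/.08)
E
```

```text
[ 0.44557212 -0.11556961  0.2919116 ] [[ 0.998  0.065 -0.001]
 [ 0.065 -0.998 -0.   ]
 [-0.001 -0.    -1.   ]] [-0.37926492 -0.52660857 -2.7381612 ] [ 0.00075668  0.02175149 -0.02338813]
to stud+.02 /80mm [-0.07412778  0.64566794  0.26643499]
```

Call:
{"name": "drive_tool", "arguments": {"steps": [[[0, 0.2, 0], [0, 0, 0], 0.2], [[-0.04, 0.4, 0.1], [0, 0, 0], 0.2], [[-0.07, 0.6, 0.2], [0, 0, 0], 0.2], [[-0.07, 0.65, 0.26], [0, 0, 0], 0.2], [[-0.07, 0.65, 0.26], [0, 0, 0], 0.2]]}}

```text
time_s: 8.7
ee_pos: [0.4436, -0.1674, 0.2703]
tool_rot: [0.999, 0.032, -0.001, -0.0]
contact_force: [0.1, 1.1, -2.8]
finger_gap: 0.03
finger_force: 29.9
```

```bash
python3 - <<'E'
from h import *
s=arm.read_state();print(s["ee_pos"],s["contact_force"])
a=arm.grab_frame("scene")[:,:,::-1];b=arm.grab_frame("top")[:,:,::-1];cv2.imwrite("pics/s2f.png",a)
o=np.zeros((600,800,3),np.uint8)
A=cv2.resize(a[90:240,270:370],None,fx=4,fy=4,interpolation=cv2.INTER_CUBIC);B=cv2.resize(b[150:260,265:365],None,fx=4,fy=4)
o[:600,:400]=A;o[:440,400:800]=B;cv2.imwrite("pics/c2.png",o)
E
```

```text
[ 0.4436331  -0.16735912  0.27031713] [ 0.0569132   1.08446458 -2.8460537 ]
```

View pics/c2.png

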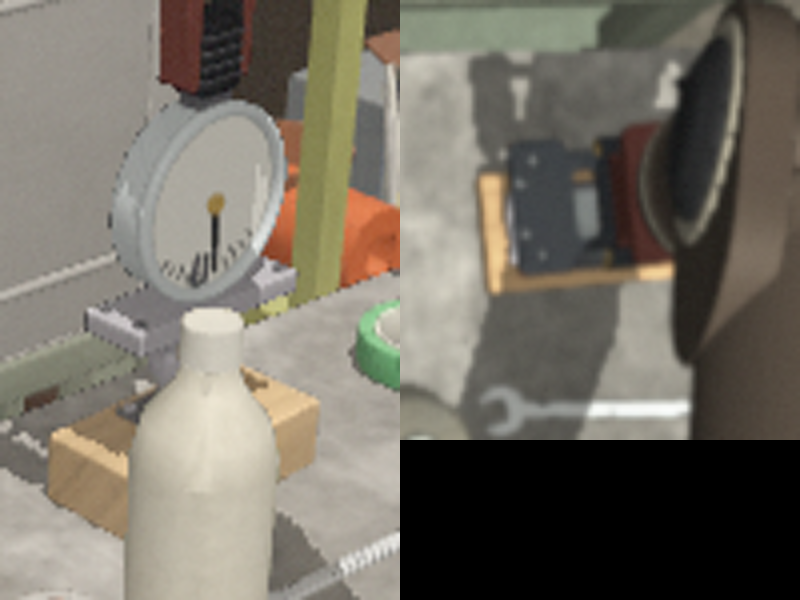

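The scene crop shows the gauge hanging level just above the stud. The pivot is at crop (216,203), the pointer tip about (214,270) and the fork about (200,270). I'll check the held pose and measure the fork from this picture.

```bash
python3 - <<'E'
from h import *
s=arm.read_state();T=R.from_quat(s["tool_rot"]);G=T*R.from_rotvec([np.pi,0,0])
o=s["ee_pos"]+T.apply([0,0,.1556]);print("gauge o",o, G.as_rotvec())
print("pivot proj",proj("scene",o+G.apply([-.0115,0,.07])),"seen",(270+216/4,90+203/4))
print("foot corners",[np.round(proj("scene",o+G.apply([-.022,y,.014]))) for y in(.065,-.065)])
def dial(uv):
    e,d=ray("scene",uv);e=G.inv().apply(e-o);d=G.inv().apply(d);p=e+d*(-.0115-e[0])/d[0];return p
im=cv2.imread("pics/s2f.png");a=im[145:166,308:336]
g=cv2.cvtColor(a,cv2.COLOR_BGR2GRAY)
pv=dial((324,140.75))
print("pivot in gauge",pv)
# dark profile by angle at radii
K=cv2.cvtColor(im,cv2.COLOR_BGR2GRAY).astype(np.float32)
for r in(.030,.036,.040,.043):
    row=[]
    for th in np.arange(-.2,.6,.04):
        p=o+G.apply(pv+np.array([0,r*np.sin(th),-r*np.cos(th)]));u,v=proj("scene",p)
        row.append(int(cv2.getRectSubPix(K,(1,1),(u,v))[0,0]))
    print(r,row)
cv2.imwrite("pics/dial.png",cv2.resize(im[110:172,290:345],None,fx=9,fy=9,interpolation=cv2.INTER_CUBIC))
E
```

```text
gauge o [ 0.44434063 -0.16630745  0.11550869] [ 0.00051974 -0.00010009  0.0656522 ]
pivot proj (np.float64(322.22484807078956), np.float64(140.13211994267087)) seen (324.0, 140.75)
foot corners [array([304., 173.]), array([343., 156.])]
pivot in gauge [-0.0115     -0.00608352  0.06678818]
0.03 [167, 154, 141, 125, 97, 69, 64, 94, 124, 124, 105, 85, 99, 123, 146, 136, 121, 108, 120, 140]
0.036 [146, 148, 144, 132, 92, 52, 83, 123, 124, 97, 82, 111, 140, 131, 113, 100, 100, 103, 122, 145]
0.04 [149, 162, 151, 135, 97, 82, 127, 158, 118, 77, 96, 120, 119, 110, 99, 85, 82, 109, 140, 153]
0.043 [154, 161, 157, 159, 152, 152, 161, 153, 112, 91, 97, 103, 112, 111, 87, 70, 78, 88, 110, 130]
```

View pics/dial.png

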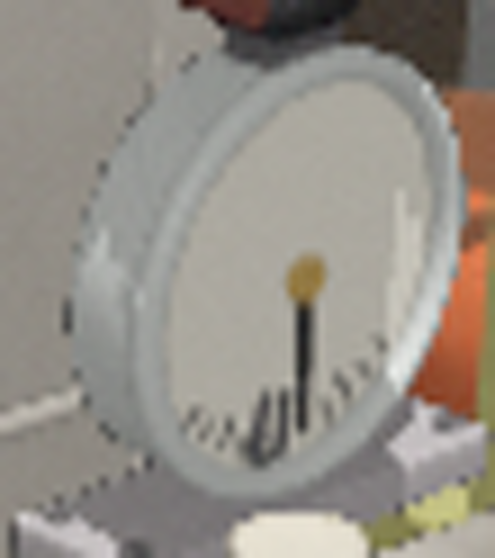

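The dial crop shows the fork gap at about (267,425), left of the pointer at (302,400). That puts the index roughly 0.25–0.3 rad away. The relative pose over the stud is good, so I'm descending level.

Call:
{"name": "drive_tool", "arguments": {"steps": [[[0, 0, 0.06], [0, 0, 0], 0.2], [[0, 0, 0.12], [0, 0, 0], 0.2], [[0, 0, 0.17], [0, 0, 0], 0.2], [[0, 0, 0.21], [0, 0, 0], 0.2], [[0, 0, 0.23], [0, 0, 0], 0.2]]}}

```text
time_s: 9.3
ee_pos: [0.444, -0.1672, 0.252]
tool_rot: [0.999, 0.032, -0.0, -0.0]
contact_force: [0.5, -0.4, -2.2]
finger_gap: 0.0297
finger_force: 29.9
```

Call:
{"name": "drive_tool", "arguments": {"steps": [[[0, 0, 0.01], [0, 0, 0], 0.2], [[0, 0, 0.02], [0, 0, 0], 0.2], [[0, 0, 0.03], [0, 0, 0], 0.2], [[0, 0, 0.04], [0, 0, 0], 0.2], [[0, 0, 0.04], [0, 0, 0], 0.2]]}}

```text
time_s: 9.8
ee_pos: [0.4443, -0.1674, 0.2495]
tool_rot: [0.999, 0.032, 0.0, 0.0]
contact_force: [-1.1, -0.5, -0.3]
finger_gap: 0.03
finger_force: 29.9
```

Call:
{"name": "drive_tool", "arguments": {"steps": [[[0, 0, 0.01], [0, 0, 0], 0.2], [[0, 0, 0.02], [0, 0, 0], 0.2], [[0, 0, 0.03], [0, 0, 0], 0.2], [[0, 0, 0.04], [0, 0, 0], 0.2], [[0, 0, 0.05], [0, 0, 0], 0.2]]}}

```text
time_s: 10.3
ee_pos: [0.4443, -0.1674, 0.2454]
tool_rot: [0.999, 0.032, 0.0, 0.0]
contact_force: [-0.3, 0.3, 1.8]
finger_gap: 0.0298
finger_force: 29.9
```

Call:
{"name": "drive_tool", "arguments": {"steps": [[[0, 0, 0], [0, 0, 0], 0.2], [[0, 0, 0], [0, 0, 0], 0.2], [[0, 0, 0], [0, 0, 0], 0.2], [[0, 0, 0], [0, 0, 0], 0.2], [[0, 0, 0], [0, 0, 0], 0.2]]}}

```text
time_s: 10.8
ee_pos: [0.4442, -0.1674, 0.2453]
tool_rot: [0.999, 0.032, 0.0, 0.0]
contact_force: [-0.7, 0.3, 2.8]
finger_gap: 0.0296
finger_force: 29.9
```

Call:
{"name": "drive_tool", "arguments": {"steps": [[[0, 0, 0], [0, 0, 0], 0.2], [[0, 0, 0], [0, 0, 0], 0.2], [[0, 0, 0], [0, 0, 0], 0.2], [[0, 0, 0], [0, 0, 0], 0.2], [[0, 0, 0], [0, 0, 0], 0.2]]}}

```text
time_s: 11.3
ee_pos: [0.4442, -0.1674, 0.2453]
tool_rot: [0.999, 0.032, 0.0, 0.0]
contact_force: [1.7, 0.6, 2.9]
finger_gap: 0.0298
finger_force: 29.9
```

```bash
python3 - <<'E'
from h import *
s=arm.read_state();print(s["ee_pos"],s["contact_force"],s["wrist_torque"],R.from_quat(s["tool_rot"]).as_matrix().round(3))
E
```

```text
[ 0.44421452 -0.16737248  0.24527033] [1.71653249 0.64344539 2.94492878] [0.00579656 0.00288167 0.00903457] [[ 0.998  0.065  0.   ]
 [ 0.065 -0.998 -0.   ]
 [ 0.     0.    -1.   ]]
```

Call:
{"name": "drive_tool", "arguments": {"steps": [[[0, -0.058, 0.001], [-0.02, 0, 0], 0.2], [[0, -0.117, 0.0035], [-0.04, 0, 0], 0.2], [[0, -0.175, 0.0075], [-0.06, 0, 0], 0.2], [[0, -0.234, 0.0078], [-0.08, 0, 0], 0.2], [[0, -0.292, 0.009], [-0.1, 0, 0], 0.2]]}}

```text
time_s: 11.8
ee_pos: [0.4427, -0.1444, 0.2447]
tool_rot: [0.997, 0.032, 0.003, 0.076]
contact_force: [-0.0, -1.6, 2.7]
finger_gap: 0.0299
finger_force: 30.0
```

```bash
cat > t.py <<'E'
from h import *
P0=np.array([.4443,-.1674,.2453]);G0=R.from_rotvec([0,0,.065])
def tcp(a):
    S=np.zeros(2);b=max(a-.088,0);O=np.array([0,0.])
    if b>0: O=np.array([17,-1.5])+np.array([-17*np.cos(b)+1.5*np.sin(b),17*np.sin(b)+1.5*np.cos(b)])
    y,z=O+155.6*np.array([np.sin(a),np.cos(a)])-[0,155.6]
    return P0+G0.apply([0,y/1e3,z/1e3])
def state():
    s=arm.read_state();T=R.from_quat(s["tool_rot"]);G=T*R.from_rotvec([np.pi,0,0]);m=(G0.inv()*G).as_rotvec()
    return s,T,-m[0],m
E
python3 - <<'E'
from t import *
s,T,a,m=state();print(s["ee_pos"],tcp(a),a,m,s["contact_force"],s["wrist_torque"])
Tc=R.from_rotvec([0,0,.065])*R.from_rotvec([-.15,0,0])*R.from_rotvec([np.pi,0,0])
for b in(.18,.21,.24,.27,.28): print(b,(Tc.inv().apply(tcp(b)-tcp(.15))/.08).round(4),-(b-.15)/1.5)
E
```

```text
[ 0.44268181 -0.14444754  0.2447075 ] [ 0.44275915 -0.14372804  0.24458882] 0.15219874440529035 [-0.15219874 -0.00036741 -0.00047682] [-0.04333866 -1.61291984  2.69542201] [-0.39655223  0.04397922 -0.03258116]
0.18 [ 0.     -0.0584 -0.0055] -0.02
0.21 [ 0.     -0.117  -0.0093] -0.04
0.24 [ 0.     -0.1757 -0.0113] -0.06
0.27 [ 0.     -0.2344 -0.0116] -0.08000000000000002
0.28 [ 0.     -0.2539 -0.0112] -0.08666666666666668
```

Call:
{"name": "drive_tool", "arguments": {"steps": [[[0, -0.058, -0.005], [-0.02, 0, 0], 0.2], [[0, -0.117, -0.009], [-0.04, 0, 0], 0.2], [[0, -0.176, -0.011], [-0.06, 0, 0], 0.2], [[0, -0.234, -0.012], [-0.08, 0, 0], 0.2], [[0, -0.234, -0.012], [-0.08, 0, 0], 0.2]]}}

```text
time_s: 12.3
ee_pos: [0.4414, -0.1236, 0.2424]
tool_rot: [0.99, 0.033, 0.004, 0.134]
contact_force: [-0.3, 4.7, 2.8]
finger_gap: 0.0297
finger_force: 30.0
```

Call:
{"name": "drive_tool", "arguments": {"steps": [[[0, 0, 0], [0, 0, 0], 0.2], [[0, 0, 0], [0, 0, 0], 0.2], [[0, 0, 0], [0, 0, 0], 0.2], [[0, 0, 0], [0, 0, 0], 0.2], [[0, 0, 0], [0, 0, 0], 0.2]]}}

```text
time_s: 12.8
ee_pos: [0.4415, -0.1254, 0.2427]
tool_rot: [0.99, 0.032, 0.004, 0.134]
contact_force: [-0.2, 4.9, 2.6]
finger_gap: 0.03
finger_force: 30.0
```

Call:
{"name": "drive_tool", "arguments": {"steps": [[[0, 0, 0], [0, 0, 0], 0.2], [[0, 0, 0], [0, 0, 0], 0.2], [[0, 0, 0], [0, 0, 0], 0.2], [[0, 0, 0], [0, 0, 0], 0.2], [[0, 0, 0], [0, 0, 0], 0.2]]}}

```text
time_s: 13.3
ee_pos: [0.4415, -0.1254, 0.2427]
tool_rot: [0.99, 0.032, 0.004, 0.134]
contact_force: [0.3, 5.3, 2.5]
finger_gap: 0.03
finger_force: 30.0
```

```bash
python3 - <<'E'
from t import *
s,T,a,m=state();print(s["ee_pos"],tcp(a),a,m,s["contact_force"],s["wrist_torque"])
im=np.mean([arm.grab_frame("scene")[:,:,::-1].astype(float) for _ in range(4)],0).astype(np.uint8);cv2.imwrite("pics/s3f.png",im)
cv2.imwrite("pics/dial3.png",cv2.resize(im[105:185,280:350],None,fx=7.5,fy=7.5,interpolation=cv2.INTER_CUBIC))
E
```

```text
[ 0.44153492 -0.12537593  0.24268139] [ 0.44157499 -0.12553587  0.24273159] 0.26933366761246347 [-2.69333668e-01 -2.67470448e-04 -6.44316685e-04] [0.31263146 5.28601872 2.48587048] [ 1.92430232  0.13409712 -0.0232855 ]
```

View pics/dial3.png

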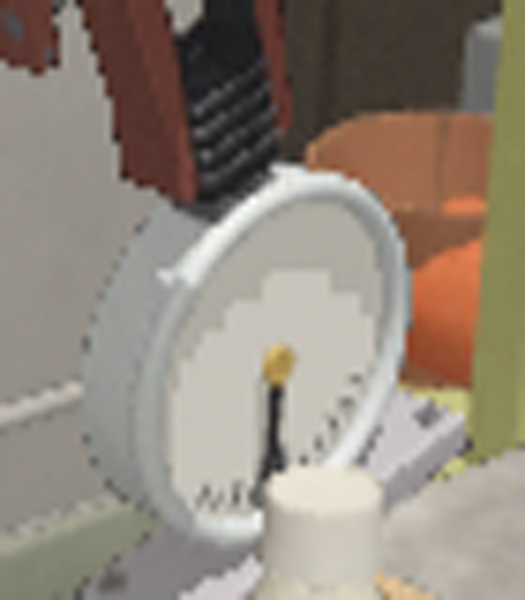

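The tilted gauge's pointer runs from (278,365) to about (265,490), close to the fork, but the bottle cap hides part of the tip. I'll compare angular dark profiles numerically.

```bash
python3 - <<'E'
from t import *
def prof(f,o,G,piv,radii,xs=-.0115):
    K=cv2.cvtColor(cv2.imread(f),cv2.COLOR_BGR2GRAY).astype(np.float32)
    off=np.array(piv)-proj("scene",o+G.apply([-.0135,0,.07]));print(f,"offset",off)
    for r in radii:
        row=[]
        for th in np.arange(-.7,.901,.05):
            u,v=np.array(proj("scene",o+G.apply([xs,r*np.sin(th),.07-r*np.cos(th)])))+off
            row.append(int(cv2.getRectSubPix(K,(1,1),(u,v))[0,0]))
        print(r,row)
def hub(f,box):
    im=cv2.imread(f);h=cv2.cvtColor(im,cv2.COLOR_BGR2HSV);m=cv2.inRange(h,(12,90,90),(32,255,255));k=np.zeros_like(m);x0,y0,x1,y1=box;k[y0:y1,x0:x1]=m[y0:y1,x0:x1]
    M=cv2.moments(k,True);return M["m10"]/M["m00"],M["m01"]/M["m00"]
print([round(x,2) for x in np.arange(-.7,.901,.05)])
g=R.from_rotvec([0,0,.065]);o=np.array([.4437,-.1672,.1147])
p=hub("pics/s2f.png",(315,130,332,150));print(p);prof("pics/s2f.png",o,g,p,(.028,.032,.036,.040,.044))
s,T,a,m=state();G=T*R.from_rotvec([np.pi,0,0]);o=s["ee_pos"]+T.apply([0,0,.1556])
p=hub("pics/s3f.png",(308,145,325,162));print(p);prof("pics/s3f.png",o,G,p,(.028,.032,.036,.040,.044))
E
```

```text
[np.float64(-0.7), np.float64(-0.65), np.float64(-0.6), np.float64(-0.55), np.float64(-0.5), np.float64(-0.45), np.float64(-0.4), np.float64(-0.35), np.float64(-0.3), np.float64(-0.25), np.float64(-0.2), np.float64(-0.15), np.float64(-0.1), np.float64(-0.05), np.float64(0.0), np.float64(0.05), np.float64(0.1), np.float64(0.15), np.float64(0.2), np.float64(0.25), np.float64(0.3), np.float64(0.35), np.float64(0.4), np.float64(0.45), np.float64(0.5), np.float64(0.55), np.float64(0.6), np.float64(0.65), np.float64(0.7), np.float64(0.75), np.float64(0.8), np.float64(0.85), np.float64(0.9)]
(323.5, 140.8125)
pics/s2f.png offset [0.12993654 0.08394501]
0.028 [167, 167, 167, 167, 167, 168, 167, 167, 143, 123, 101, 74, 58, 110, 153, 155, 144, 140, 150, 163, 153, 144, 146, 158, 167, 168, 168, 167, 167, 168, 168, 168, 167]
0.032 [167, 168, 167, 167, 160, 161, 168, 167, 163, 145, 125, 88, 54, 94, 134, 101, 70, 104, 140, 120, 90, 99, 127, 150, 160, 167, 167, 168, 169, 169, 169, 169, 169]
0.036 [166, 157, 164, 156, 126, 131, 163, 168, 158, 146, 141, 96, 51, 103, 135, 97, 89, 128, 133, 108, 100, 10
[... 622 characters left out ...]
5, 195, 195, 195, 195]
0.032 [196, 196, 195, 194, 193, 195, 195, 195, 195, 195, 195, 195, 191, 182, 160, 113, 76, 65, 65, 66, 73, 113, 150, 173, 194, 195, 195, 195, 195, 195, 195, 195, 195]
0.036 [182, 192, 192, 177, 183, 193, 194, 185, 190, 195, 192, 186, 192, 181, 158, 123, 73, 90, 114, 88, 73, 104, 140, 185, 190, 183, 177, 172, 184, 194, 195, 195, 195]
0.04 [148, 166, 181, 148, 149, 188, 185, 152, 154, 191, 178, 124, 185, 216, 211, 211, 217, 212, 202, 167, 137, 104, 119, 138, 175, 165, 125, 159, 193, 181, 178, 189, 188]
0.044 [159, 168, 186, 187, 171, 172, 188, 178, 185, 187, 207, 219, 224, 227, 227, 227, 227, 223, 201, 151, 121, 111, 133, 169, 188, 161, 161, 174, 179, 170, 157, 163, 159]
```

```bash
python3 - <<'E'
from t import *
c=cv2.imread("pics/scene1.png")[1::3,1::3];full=cv2.imread("pics/scene0.png").copy();full[100:280,90:270]=c;cv2.imwrite("pics/s1f.png",full)
def prof(f,o,G,xs=-.0115):
    K=cv2.cvtColor(cv2.imread(f),cv2.COLOR_BGR2GRAY).astype(np.float32);print(f)
    ang=np.arange(-.3,.561,.03)
    for r in (.026,.030,.034,.038,.042,.045):
        print(r,[int(cv2.getRectSubPix(K,(1,1),tuple(map(float,proj("scene",o+G.apply([xs,r*np.sin(t),.07-r*np.cos(t)])))))[0,0]) for t in ang])
print(np.arange(-.3,.561,.03).round(2).tolist())
g=R.from_rotvec([0,0,-.02]);o=np.array([.4810,.2040,0])
for f in("pics/scene0.png","pics/s1f.png"): prof(f,o,g)
prof("pics/s2f.png",np.array([.4437,-.1672,.1147]),R.from_rotvec([0,0,.065]))
a=cv2.imread("pics/scene0.png")[212:250,150:190];b=cv2.imread("pics/s2f.png")[130:168,305:345]
cv2.imwrite("pics/cmp.png",np.hstack([cv2.resize(x,(400,380),interpolation=cv2.INTER_CUBIC) for x in(a,b)]))
E
```

```text
[-0.3, -0.27, -0.24, -0.21, -0.18, -0.15, -0.12, -0.09, -0.06, -0.03, -0.0, 0.03, 0.06, 0.09, 0.12, 0.15, 0.18, 0.21, 0.24, 0.27, 0.3, 0.33, 0.36, 0.39, 0.42, 0.45, 0.48, 0.51, 0.54]
pics/scene0.png
0.026 [192, 192, 192, 191, 191, 191, 180, 156, 133, 107, 78, 49, 57, 83, 111, 135, 157, 178, 180, 182, 184, 187, 190, 192, 192, 192, 192, 192, 191]
0.03 [192, 192, 192, 192, 192, 192, 192, 182, 155, 128, 93, 56, 46, 72, 94, 125, 157, 176, 184, 190, 161, 131, 125, 139, 154, 169, 184, 192, 192]
0.034 [192, 192, 192, 192, 192, 192, 192, 192, 172, 133, 96, 69, 55, 70, 85, 123, 161, 176, 187, 164, 126, 104, 97, 104, 146, 186, 188, 190, 191]
0.038 [153, 178, 193, 193, 187, 174, 156, 167, 189, 136, 75, 65, 58, 71, 86, 129, 166, 170, 167, 145, 123, 101, 96, 135, 167, 177, 187, 190, 189]
0.042 [137, 185, 192, 191, 167, 132, 137, 163, 186, 162, 117, 102, 66, 71, 92, 147, 166, 131, 120, 129, 110, 85, 99, 109, 105, 124, 172, 191, 191]
0.045 [154, 165, 193, 193, 183, 152, 161, 187, 194, 191, 187, 168, 131, 114, 109, 129, 126, 111, 117, 118, 106, 108, 119, 129, 143, 175, 192, 192, 177]
pics/s1f.png
0.0
[... 1070 characters left out ...]
14, 97, 77, 56, 81, 105, 127, 138, 127, 117, 105, 108, 122, 137, 152, 142, 129, 116, 105, 120, 135, 149, 163, 165, 166, 167]
0.034 [162, 151, 141, 131, 106, 79, 49, 69, 98, 127, 127, 106, 85, 80, 104, 128, 148, 127, 107, 88, 91, 101, 112, 124, 137, 150, 162, 167, 167]
0.038 [147, 147, 145, 141, 119, 88, 56, 72, 103, 135, 122, 100, 77, 97, 121, 144, 132, 122, 112, 102, 92, 82, 108, 135, 160, 166, 167, 168, 161]
0.042 [143, 162, 156, 148, 133, 102, 75, 101, 136, 159, 127, 94, 82, 100, 114, 116, 115, 116, 99, 82, 73, 85, 97, 109, 122, 135, 141, 141, 137]
0.045 [146, 161, 161, 155, 156, 152, 149, 153, 161, 162, 130, 101, 96, 95, 92, 96, 100, 91, 79, 71, 81, 90, 103, 118, 132, 144, 154, 163, 152]
```

View pics/cmp.png

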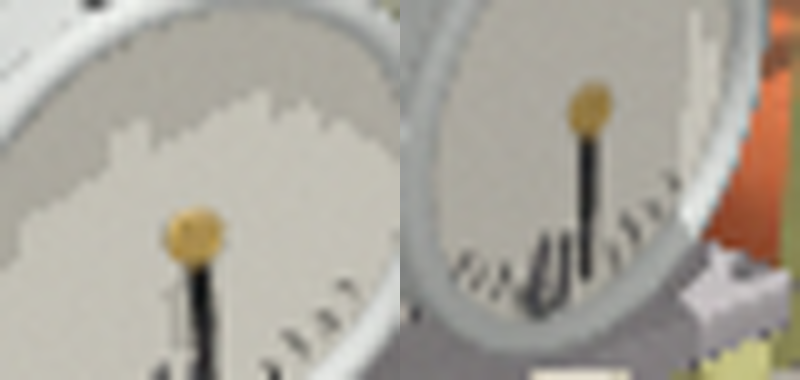

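The comparison shows the pointer and fork side by side. The left view has little parallax, but my crop cut off the fork. Parallax between the pointer and fork planes matters here, so I'll read the raw pixels of both views.

```bash
python3 - <<'E'
from t import *
for f,x0,x1,y0,y1 in(("pics/scene0.png",234-2-90,0,0,0),):
    pass
g=lambda f:cv2.cvtColor(cv2.imread(f),cv2.COLOR_BGR2GRAY)
print("scene0 cols 238..",);K=g("pics/scene0.png")
for v in range(236,262): print(v,K[v,230-98+18:262-98+18-2].tolist()) # cols 150..
print("s2f cols 306..");K=g("pics/s2f.png")
for v in range(139,166): print(v,K[v,306:336].tolist())
for n,o,yaw in(("scene0",np.array([.481,.204,0]),-.02),("s2f",np.array([.4437,-.1672,.1147]),.065)):
    G=R.from_rotvec([0,0,yaw]);q=lambda p:np.array(proj("scene",o+G.apply(p)))
    print(n,"c",q([-.0115,0,.07]),"dx",(q([-.0105,0,.07])-q([-.0115,0,.07])),"dy",q([-.0115,.001,.07])-q([-.0115,0,.07]),"dz",q([-.0115,0,.071])-q([-.0115,0,.07]))
E
```

```text
scene0 cols 238..
236 [169, 168, 193, 192, 191, 193, 193, 192, 193, 193, 191, 193, 192, 193, 193, 192, 157, 147, 142, 143, 142, 157, 170, 192, 192, 192, 193, 191, 192, 193]
237 [168, 168, 191, 193, 192, 193, 192, 193, 192, 193, 192, 193, 193, 193, 192, 192, 185, 143, 139, 139, 139, 160, 188, 192, 193, 193, 192, 193, 192, 193]
238 [168, 188, 192, 192, 192, 193, 192, 192, 192, 191, 193, 193, 192, 192, 192, 192, 192, 185, 133, 101, 91, 167, 192, 193, 191, 194, 194, 192, 192, 193]
239 [189, 192, 191, 192, 192, 193, 192, 192, 192, 192, 192, 193, 192, 192, 192, 192, 193, 191, 140, 50, 40, 166, 192, 191, 193, 192, 192, 193, 191, 193]
240 [191, 194, 193, 192, 192, 192, 193, 193, 191, 191, 192, 193, 192, 191, 193, 191, 192, 174, 140, 39, 33, 168, 193, 192, 193, 192, 194, 192, 192, 193]
241 [193, 192, 192, 193, 193, 193, 193, 191, 192, 193, 192, 193, 192, 192, 194, 192, 174, 168, 162, 40, 30, 146, 192, 194, 193, 192, 192, 192, 194, 192]
242 [191, 191, 193, 193, 193, 193, 193, 191, 194, 193, 192, 193, 193, 191, 193, 193, 188, 169, 169, 44, 36, 137, 191, 192, 192, 192, 192, 192, 192, 193]
243 [1
[... 6607 characters left out ...]
 119, 118, 118, 122, 138, 147, 151, 151, 151, 152, 152, 152, 152, 154, 155, 152, 152, 131, 125, 115, 120, 118, 123, 129, 126, 127, 127, 127, 149]
164 [118, 117, 120, 117, 114, 116, 124, 141, 148, 148, 149, 150, 148, 151, 149, 137, 129, 125, 119, 116, 120, 127, 130, 124, 126, 128, 127, 125, 128, 146]
165 [119, 118, 118, 115, 118, 117, 117, 123, 121, 123, 127, 127, 125, 125, 123, 122, 118, 114, 120, 130, 126, 129, 129, 127, 127, 125, 128, 125, 123, 143]
scene0 c [169.23112394 234.99273428] dx [-0.23408438 -0.22997271] dy [-0.45662481  0.17211313] dz [-0.0478618  -0.42278698]
s2f c [322.68631819 140.4652402 ] dx [-0.34121715 -0.13140496] dy [-0.30702747  0.120326  ] dz [ 0.0261797  -0.42040767]
```

```bash
python3 - <<'E'
from t import *
K=cv2.cvtColor(cv2.imread("pics/s3f.png"),cv2.COLOR_BGR2GRAY)
for v in range(154,173): print(v,K[v,304:328].tolist())
s,T,a,m=state();G=T*R.from_rotvec([np.pi,0,0]);o=s["ee_pos"]+T.apply([0,0,.1556])
W=G*R.from_rotvec([a,0,0]) # plumb axes at the dial
c=o+G.apply([-.0115,0,.07]);q=lambda p:np.array(proj("scene",c+W.apply(p)))
z=q([0,0,0]);print(a,z,[q(np.eye(3)[i]*.001)-z for i in range(3)])
E
```

```text
154 [195, 194, 195, 196, 196, 196, 195, 195, 195, 195, 194, 139, 145, 143, 153, 193, 196, 196, 196, 195, 195, 195, 195, 196]
155 [195, 195, 195, 196, 195, 196, 196, 196, 196, 195, 178, 138, 147, 157, 179, 196, 195, 195, 195, 196, 196, 195, 174, 131]
156 [195, 195, 195, 195, 196, 196, 196, 196, 196, 195, 172, 166, 86, 109, 193, 195, 196, 196, 196, 196, 195, 195, 190, 183]
157 [195, 195, 195, 195, 196, 195, 195, 195, 196, 196, 172, 150, 37, 79, 195, 195, 196, 195, 195, 196, 196, 197, 196, 196]
158 [195, 195, 195, 195, 195, 196, 196, 196, 196, 197, 172, 143, 41, 119, 194, 196, 195, 195, 195, 196, 196, 152, 131, 183]
159 [196, 196, 195, 195, 196, 196, 196, 195, 196, 196, 172, 143, 41, 127, 195, 196, 196, 196, 195, 196, 195, 166, 160, 181]
160 [194, 195, 195, 196, 195, 195, 196, 196, 195, 195, 173, 143, 37, 127, 194, 196, 196, 195, 196, 174, 173, 190, 172, 206]
161 [195, 195, 195, 195, 195, 195, 196, 196, 195, 195, 172, 144, 40, 157, 195, 196, 196, 195, 195, 191, 115, 195, 188, 220]
162 [195, 195, 196, 196, 195, 196, 195, 195, 196, 195, 172, 119, 41, 165, 195, 196, 195, 196, 195, 195, 160
[... 707 characters left out ...]
3, 228, 228, 229, 229, 228, 228, 228, 223, 223]
169 [195, 195, 195, 174, 195, 195, 195, 152, 173, 196, 107, 148, 213, 227, 228, 228, 226, 227, 227, 228, 229, 228, 227, 226]
170 [195, 195, 195, 118, 194, 174, 195, 130, 189, 129, 102, 165, 223, 227, 227, 227, 226, 226, 226, 227, 228, 228, 226, 225]
171 [173, 195, 153, 155, 173, 150, 195, 101, 194, 108, 105, 138, 201, 226, 226, 226, 225, 225, 225, 226, 226, 225, 227, 226]
172 [153, 195, 160, 190, 141, 187, 173, 155, 195, 157, 111, 134, 167, 197, 217, 219, 225, 225, 225, 225, 226, 225, 225, 225]
0.2693296852309008 [315.98842542 152.98464352] [array([-0.33636032, -0.13945177]), array([-0.31043117,  0.12678082]), array([ 0.0232534 , -0.41425184])]
```

```bash
python3 - <<'E'
from t import *
Tc=R.from_rotvec([0,0,.065])*R.from_rotvec([-.27,0,0])*R.from_rotvec([np.pi,0,0])
for b in(.25,.23,.21,.195): print(b,(Tc.inv().apply(tcp(b)-tcp(.27))/.08).round(4),(.27-b)/1.5)
E
```

```text
0.25 [0.     0.0389 0.0047] 0.013333333333333345
0.23 [0.     0.0776 0.0101] 0.026666666666666672
0.21 [0.     0.1162 0.0163] 0.040000000000000015
0.195 [0.     0.1451 0.0215] 0.05000000000000001
```

Call:
{"name": "drive_tool", "arguments": {"steps": [[[0, 0.039, 0.005], [0.013, 0, 0], 0.2], [[0, 0.078, 0.01], [0.027, 0, 0], 0.2], [[0, 0.116, 0.016], [0.04, 0, 0], 0.2], [[0, 0.145, 0.021], [0.05, 0, 0], 0.2], [[0, 0.145, 0.021], [0.05, 0, 0], 0.2]]}}

```text
time_s: 14.0
ee_pos: [0.4422, -0.1384, 0.2444]
tool_rot: [0.995, 0.031, 0.003, 0.098]
contact_force: [1.0, 0.8, 2.7]
finger_gap: 0.0299
finger_force: 30.0
```

Call:
{"name": "drive_tool", "arguments": {"steps": [[[0, 0, 0], [0, 0, 0], 0.2], [[0, 0, 0], [0, 0, 0], 0.2], [[0, 0, 0], [0, 0, 0], 0.2], [[0, 0, 0], [0, 0, 0], 0.2], [[0, 0, 0], [0, 0, 0], 0.2]]}}

```text
time_s: 14.5
ee_pos: [0.4421, -0.1372, 0.2441]
tool_rot: [0.995, 0.032, 0.003, 0.098]
contact_force: [0.4, -0.6, 2.5]
finger_gap: 0.0301
finger_force: 30.0
```

Call:
{"name": "drive_tool", "arguments": {"steps": [[[0, 0, 0], [0, 0, 0], 0.2], [[0, 0, 0], [0, 0, 0], 0.2], [[0, 0, 0], [0, 0, 0], 0.2], [[0, 0, 0], [0, 0, 0], 0.2], [[0, 0, 0], [0, 0, 0], 0.2]]}}

```text
time_s: 15.0
ee_pos: [0.4421, -0.137, 0.2441]
tool_rot: [0.995, 0.032, 0.003, 0.097]
contact_force: [-0.5, -1.5, 2.5]
finger_gap: 0.0295
finger_force: 30.0
```

```bash
python3 - <<'E'
from t import *
s,T,a,m=state();print(s["ee_pos"],tcp(a),a,m,s["contact_force"],s["wrist_torque"])
im=np.mean([arm.grab_frame("scene")[:,:,::-1].astype(float) for _ in range(4)],0).astype(np.uint8);cv2.imwrite("pics/s4f.png",im)
K=cv2.cvtColor(im,cv2.COLOR_BGR2GRAY)
for v in range(152,173): print(v,K[v,306:330].tolist())
G=T*R.from_rotvec([np.pi,0,0]);o=s["ee_pos"]+T.apply([0,0,.1556]);print(proj("scene",o+G.apply([-.0115,0,.07])))
E
```

```text
[ 0.44209192 -0.13699391  0.24411309] [ 0.44232511 -0.13705993  0.24415825] 0.19497939054275545 [-1.94979391e-01  2.01699224e-04 -1.86904555e-04] [-0.53556086 -1.48822576  2.45916776] [-0.44256846  0.04691563 -0.0140801 ]
152 [171, 171, 170, 170, 171, 170, 194, 196, 195, 195, 195, 167, 148, 139, 143, 185, 195, 196, 195, 196, 196, 195, 196, 195]
153 [171, 171, 170, 171, 171, 171, 195, 195, 196, 195, 176, 146, 144, 144, 154, 192, 195, 196, 196, 195, 195, 196, 195, 195]
154 [170, 170, 171, 170, 171, 191, 196, 196, 196, 195, 191, 134, 144, 141, 177, 196, 195, 196, 195, 195, 196, 195, 196, 195]
155 [171, 171, 170, 170, 170, 195, 195, 195, 195, 195, 177, 140, 93, 129, 191, 195, 196, 196, 196, 196, 195, 195, 173, 173]
156 [172, 170, 171, 170, 171, 194, 196, 195, 195, 196, 171, 143, 47, 125, 195, 195, 195, 195, 196, 195, 195, 195, 165, 164]
157 [171, 170, 171, 172, 170, 194, 195, 196, 195, 196, 172, 143, 39, 127, 194, 196, 196, 196, 194, 196, 196, 195, 190, 177]
158 [170, 171, 171, 171, 170, 195, 195, 196, 195, 196, 171, 143, 41, 157, 195, 195, 195, 196, 195, 195, 173, 172, 195, 184]
159 [16
[... 1093 characters left out ...]
, 131, 185]
168 [170, 170, 149, 171, 170, 194, 173, 173, 195, 117, 188, 212, 222, 227, 228, 228, 228, 228, 227, 228, 222, 222, 214, 206]
169 [171, 171, 114, 170, 150, 195, 116, 189, 157, 151, 212, 226, 227, 226, 226, 227, 225, 227, 228, 228, 227, 226, 225, 220]
170 [160, 150, 136, 148, 119, 195, 123, 195, 120, 165, 222, 226, 226, 226, 226, 225, 225, 226, 227, 227, 225, 224, 224, 222]
171 [154, 156, 166, 143, 137, 174, 158, 195, 102, 138, 200, 225, 225, 226, 225, 224, 224, 225, 225, 225, 225, 225, 225, 222]
172 [152, 150, 157, 165, 166, 190, 190, 196, 161, 134, 166, 197, 216, 218, 224, 224, 224, 225, 225, 225, 224, 225, 220, 212]
(np.float64(317.7543618947123), np.float64(152.33876208129882))
```

```bash
python3 - <<'E'
from plant import arm
s=arm.read_state();print(s["time_s"],s["contact_force"],abs(s["qvel"]).max())
print(arm.job_done())
E
```

```text
15.2 [-0.27890957 -1.90327961  2.30345399] 0.0012958423098271491
the job is handed in; nothing more can be done
None
```

I handed the job in at 15.2 s with the gauge held steady on the stud at about 0.195 rad and the stud pressed about 5 mm by the force reading; I never saw the pointer clearly in the gap, because a bottle cap hid its tip and the fork angle is only an estimate (0.17–0.24 rad).

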